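Load a reagent cartridge into the analyser and shut its drawer

ROBOT

A 7-joint arm with a two-finger parallel gripper is mounted at the origin on the work surface. World frame = base frame: x ahead of the robot, y to its left, z up, the work surface at z = 0. Lengths are in m, angles in rad, forces in N, time in s.
With the tool pointing down it reaches from about 0.4 to 0.85 m from the base axis. Payload 10.4 kg.
Tool frame: the origin (TCP) lies at the very end of the fingers, on their centre line; the grasp point (between the pads) lies 19 mm behind it; z points along the fingers, y is the line along which they close (so a half turn about z gives the same grasp; the last joint's range is limited). The gripper opens to 87 mm and grips with 3 to 60 N. Pads are 19 mm wide; open, the fingers measure 117 mm over their backs; the gripper's body (75 mm by 190 mm) begins 51 mm behind the grasp point.
Start: joints at [-1.234, 0.332, -0.065, 1.46, 0.022, 1.35, -0.088], TCP at [0.22, 0.585, 0.223] pointing down, gripper open.
Joint ranges: [-2.6, 2.6], [-0.5, 2.12], [-1.47, 1.34], [0.16, 2.42], [-1.27, 4.41], [0.06, 2.06], [-2.6, 2.6]. Speed limits (rad/s): [2.22, 2.22, 2.79, 2.79, 3.14, 3.14, 3.14].

INTERFACE

Orientations are given as a unit quaternion [x, y, z, w].
In Python, from bench import * gives the robot as it stands.
- The arm moves only by the tool carry_out, never from a script. Its argument "deltas" is a list of rows, each an object with "hand": the finger opening in mm, from 0 to 87; "dp": the shift along the tool's x, y, z each as a share of 250 mm, from -1 to 1, a list of three; "spin": the turn about the tool's z as a share of pi rad, from -1 to 1. In form: [{"hand": hand, "dp": [dx, dy, dz], "spin": spin}, ...]. A call has 1 to 20 rows; each row is the pose to reach, as a shift and turn from the pose commanded when the call began, along the tool's axes at that moment, turning the shorter way round; what a row does not reach only later rows make up. A row lasts 1/10 s, in which the tool goes at most 50 mm and 8.59 degrees, less where a joint would pass 70% of its speed; a pose out of reach is approached as far as the arm can. A call with a number of a shift or a turn outside -1 to 1 is refused whole. A call with a gripper value outside its range is refused whole. The fingers move at their own pace and stop on an object; "force" is the grip in N (left out, the last holds). Time passes only in rows, so rows that repeat a pose let the fingers close. It gives the time, the measured TCP pose, the force, the opening and the grip force at its end, in the units of the state.
- read_state(): the state, without advancing time (a new reading comes with each control period).
- camera(name): name is "scene" or "top" or "wrist"; returns the picture (384x512x3 uint8, red, green, blue); there is no depth.
- get_calibration(name): a dict with "fx", "fy", "cx", "cy" (pixels), "k1" (the pictures are not rectified: a ray, as slopes to the right and down, at radius r is drawn at 1 + k1 r^2 times it, then the intrinsics apply), "R" (3x3) and "t" (3): a world point X has camera coordinates R X + t; the wrist camera has in their place "mount" (4x4, takes a point from camera to tool coordinates, whose origin is the TCP and whose axes are the flange's). Camera axes: x right, y down, z forward; pixel columns grow to the right and rows downward; lengths in m; the calibration is good to about 2 mm. A picture is of the moment at which its call begins: read the wrist's pose just before it. get_calibration takes no time and is no camera call.
- close_job(): hands the job in; it is judged then, once.
The state is a dict: "time": time; "joint_positions": joint angles; "joint_vel": joint speeds; "joint_torque": joint torques, N m; "ee_pos": TCP position; "eef_rot": TCP orientation; "ft_force": force on the tool from outside, world axes, zero at the start; "torque": the same for the moment, N m; "width": finger opening in m; "grip_force": force on a finger pad.
Only numpy, scipy, OpenCV 4.12 (cv2) and the standard library are available. Lean on these libraries where they do the work, as an engineer would, in place of code of your own. Each camera call takes 0.05 s, during which the arm holds its last target. There are 200 camera calls.

TASK

The analyser's drawer has been left ajar. Pull it out to its stop by the steel bar, put the oblong reagent cartridge down flat in the drawer's rectangular bay, then push the drawer fully home until it clicks shut, without slamming it. Leave the round reagent pot and the other things on the bench where they are.

Things in the scene. Friction and masses are not known exactly. Their poses are not given: they have to be found in the camera images.
- drawer (a joint): how far the drawer is out, m: 0 = fully home, 0.16 = out to its stop. It slides level out along the -x of hood_edge. Resistance about 1 to 2 N; from 14 to 5 mm before home a spring catch resists with about 3 N more, then it snaps in over the last 4 mm and holds the drawer at 0
- hood_edge (a point): middle of the lower front edge of the hood of the cream bench analyser (fixed, 310 mm wide, 285 high), 170 mm above the bench; x points level from the analyser's front to its back, y along the edge, z up. The hood is 85 mm high and juts out 75 mm over the front of the lower housing (at x = +75 mm), where the drawer is: at the shut drawer a gripper must lean back to clear it
- pull_bar (a point): middle of the drawer's steel bar handle: 11 mm thick, 110 mm long along y, 72 mm above the bench, a post 47 mm either side of the middle. Axes as hood_edge's; moves with the drawer. The front panel's face is at x = +45 mm from here; panel 172 wide, 12 thick, top 95 mm above the bench. Drawer home: the bar is at x = +18 mm from hood_edge, under the hood
- bay (a point): centre of the floor of the drawer's rectangular bay, 26 mm above the bench; axes as hood_edge's; moves with the drawer. Bay 70 (x) by 54 mm (y) between ribs 8 high, 5 thick. Front panel's inner face at x = -38 mm from here, pull_bar at (-95, +35, +46) mm. The round well beside it at y = +75 mm is not used. Drawer side walls reach 60 mm above the bench
- cartridge: oblong white plastic reagent cartridge, loose, about 130 g: block 60 (x) by 44 (y) by 28 mm high with an upright grip fin in the middle of its top, 36 long (x), 12 thick (y), 28 high, so 56 mm in all. Origin: centre of its underside, z up. Either way round fits the bay, its long side along the bay's x
- pot: round white plastic reagent pot, 48 mm across, 28 high, with a fin 30 by 12 by 28 mm on top; to be left alone. Origin: centre of its underside
- spray: white bottle, 60 mm across, 150 high, bystander; origin under its centre
- jar: small clear jar with a white cap, 56 mm across, 60 high, bystander; origin under its centre
- dish: flat clear round dish, 84 mm across, 14 high, bystander; origin under its centre
- slides: small cardboard slide box, 78 by 30 by 22 mm, bystander; origin under its centre
- marker: grey marker pen lying flat, 125 by 13 by 13 mm along its x, bystander; origin under its centre
Mind the look-alikes: they are no part of the job. What is shaped like the cartridge but green or red is not meant.

How it is judged:
On the way, in this order (a step that is already met when the one before it is completed fails the run):
1. the drawer is pulled out (at least 145 of its 160 mm) (value of joint drawer above 0.145 m), for 0.1 s.
2. the cartridge stands flat in the bay, let go, with the drawer still open (at least 90 mm) (value of joint drawer above 0.09 m and x of cartridge in the frame of bay between -0.008 and 0.008 m and y of cartridge in the frame of bay between -0.008 and 0.008 m and z of cartridge in the frame of bay below 0.004 m and angle between cartridge's own z axis and vertical below 0.08 rad and contact force between cartridge and the fingers below 0.05 N), for 0.2 s.
At the end, for the whole second after the job is handed in: the drawer is home at its catch (within 2.5 mm) and at rest, with the cartridge at rest flat on the floor of the rectangular bay (within 8 mm of its centre, 4 mm of its floor, 0.08 rad of upright and 0.25 rad of the bay's long axis) (value of joint drawer below 0.0025 m and velocity of joint drawer between -0.005 and 0.005 m/s and x of cartridge in the frame of bay between -0.008 and 0.008 m and y of cartridge in the frame of bay between -0.008 and 0.008 m and z of cartridge in the frame of bay below 0.004 m and angle between cartridge's own z axis and vertical below 0.08 rad and angle between the x axis of cartridge and the x axis of bay, either way round below 0.25 rad and linear speed of cartridge below 0.01 m/s); the robot touches nothing.
It fails at once if the drawer is slammed (it moves inwards faster than 0.4 m/s) (velocity of joint drawer below -0.4 m/s).
It fails at once if the pot or another bystander is moved more than 30 mm or the bottle or jar is knocked over (distance of any of pot, spray, jar, dish, slides, marker from where it was at the start of the episode above 0.03 m or angle between any of spray, jar, pot's own z axis and vertical above 0.5 rad).
It also fails if it takes over 72 s, if anything falls off the work surface, if the arm or the gripper's body presses on something with over 40 N, if the wrist force passes 120 N, or if a joint passes its speed limit or range.

## Working session

There is one attempt and no reset: what is moved stays moved. The work goes in short steps, Python scripts to look and compute and a tool call to move; the robot and the scene stay as the last step left them, time stands still between calls to the robot, and variables do not carry over. Pictures are saved under pics/ and viewed, at most 10 in all, crops included, and the job is handed in when it is done.

Besides the shell and the picture viewer there is one more tool, called after "Request:" as name(argument=value, ...), one argument or row to a line, values as JSON. carry_out: Moves the arm, as the interface text tells. Its arguments: {"type":"object","properties":{"deltas":{"type":"array","items":{"type":"object","properties":{"hand":{"type":"number"},"dp":{"type":"array","items":{"type":"number","minimum":-1,"maximum":1}},"spin":{"type":"number","minimum":-1,"maximum":1}}}},"force":{"type":"number"}},"required":["deltas"]}

```bash
mkdir -p pics; python3 - <<'E'
from bench import *
import cv2,numpy as np
for n in("scene","top"):
    cv2.imwrite(f"pics/{n}0.png",camera(n)[:,:,::-1])
for n in("scene","top","wrist"):
    print(n,get_calibration(n))
s=read_state();print(s)
E
```

```text
scene {'fx': 479.6236441992738, 'fy': 479.6236441992738, 'cx': 252.9060621924994, 'cy': 201.46035020057215, 'k1': 0.05724795251707276, 'R': array([[-0.76377161,  0.64524826, -0.01753857],
       [ 0.50594032,  0.58155938, -0.6370346 ],
       [-0.40084575, -0.49542242, -0.77063566]]), 't': array([ 0.41715525, -0.18028294,  1.5982739 ])}
top {'fx': 400.66638723388445, 'fy': 400.66638723388445, 'cx': 259.49585176651783, 'cy': 202.7616202049412, 'k1': 0.03662770925887374, 'R': array([[-0.01430236, -0.99962742, -0.02324771],
       [-0.98407412,  0.01819214, -0.17682526],
       [ 0.17718231,  0.02034846, -0.98396767]]), 't': array([0.00967302, 0.52557701, 1.39846519])}
wrist {'fx': 338.7562838038353, 'fy': 338.7562838038353, 'cx': 253.73678170915764, 'cy': 188.16282931802402, 'k1': -0.01672695984032129, 'mount': array([[-4.08958787e-04, -9.57204030e-01, -2.89413679e-01,
         7.93782384e-02],
       [ 9.99999020e-01, -7.78998043e-04,  1.16339242e-03,
        -4.21516818e-04],
       [-1.33905661e-03, -2.89412919e-01,  9.57203411e-01,
        -1.62213420e-01],
       [ 0.00000000e+00,  0.00000000e+00,  0.00000000e+00,
         1.00000000e+00]])}
{'time': 0.1, 'joint_positions': array([-1.2335986 ,  0.33279189, -0.0646893 ,  1.46087054,  0.02160045,
        1.34990242, -0.08848022]), 'joint_vel': array([-3.82095078e-05,  9.83209166e-04,  1.19360767e-03, -3.44958834e-03,
       -5.45703504e-04,  4.98606428e-04,  7.90390404e-04]), 'joint_torque': array([ 9.20395505e-04, -6.24540067e+01,  2.41550419e-02, -3.90718496e+01,
       -6.13964838e-02,  3.65295983e-02,  5.92139918e-05]), 'ee_pos': array([0.21993854, 0.58464526, 0.22183765]), 'eef_rot': array([ 1.78915643e-01,  9.83864211e-01, -6.32971929e-04, -8.32551174e-05]), 'ft_force': array([ 0.25782788, -0.37736771,  0.22887614]), 'torque': array([ 0.02479082, -0.0024342 ,  0.06274891]), 'grip_force': 0.0, 'width': 0.08688914396929254}
```

View pics/scene0.png

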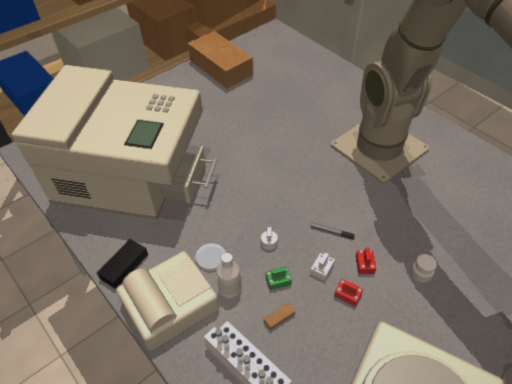

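View pics/top0.png

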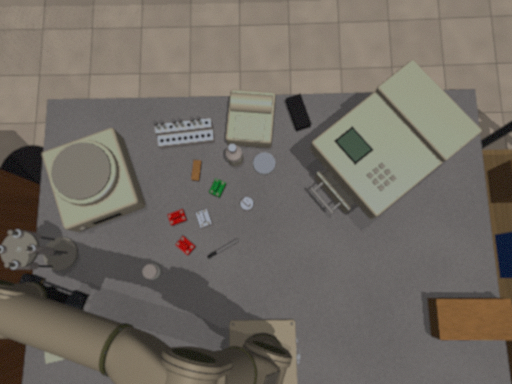

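The scene shows the white cartridge at about (322,265), the pot at (269,240) and the drawer bar near (212,172). In the top view they are at (204,217), (247,203) and (323,197). The look-alikes are green and red. Next I'll enlarge these spots for pixel-level measurements.

```bash
cat > h.py <<'E'
import cv2,numpy as np
from bench import *
def ray(n,uv,pose=None):
    c=get_calibration(n); x=(uv[0]-c['cx'])/c['fx']; y=(uv[1]-c['cy'])/c['fy']
    a,b=x,y
    for _ in range(10):
        f=1+c['k1']*(a*a+b*b); a,b=x/f,y/f
    d=np.array([a,b,1.])
    if n=='wrist':
        M=c['mount']; p,R=pose
        return p+R@M[:3,3], R@(M[:3,:3]@d)
    return -c['R'].T@c['t'], c['R'].T@d
def onz(n,uv,z,pose=None):
    o,d=ray(n,uv,pose); return o+d*(z-o[2])/d[2]
E
python3 - <<'E'
from h import *
T=cv2.imread('pics/top0.png');S=cv2.imread('pics/scene0.png')
def crop(I,u,v,w,h,k): return cv2.resize(I[v:v+h,u:u+w],None,fx=k,fy=k,interpolation=cv2.INTER_CUBIC)
a=crop(T,290,150,100,75,4);b=crop(S,150,120,100,75,4);c=crop(T,165,170,100,75,4);d=crop(S,255,220,100,75,4)
cv2.imwrite('pics/c1.png',np.vstack([np.hstack([a,b]),np.hstack([c,d])]))
for n,I,box in(('top',T,(195,205,215,230)),('scene',S,(305,248,340,285))):
    u0,v0,u1,v1=box;g=cv2.cvtColor(I,cv2.COLOR_BGR2HSV)[v0:v1,u0:u1]
    m=((g[...,2]>150)&(g[...,1]<50)).astype('u1'); ys,xs=np.nonzero(m)
    print(n,len(xs),xs.mean()+u0,ys.mean()+v0,cv2.minAreaRect(np.c_[xs+u0,ys+v0].astype('f4')))
    print(onz(n,(xs.mean()+u0,ys.mean()+v0),.03))
E
```

```text
top 96 202.92708333333334 217.59375 ((203.1999969482422, 218.10000610351562), (13.597792625427246, 11.067972183227539), 71.56504821777344)
[0.4777379  0.20788526 0.03      ]
scene 300 322.50333333333333 263.09 ((322.6029357910156, 263.1617736816406), (16.97835922241211, 21.951818466186523), 30.963756561279297)
[0.47891171 0.20841809 0.03      ]
```

View pics/c1.png

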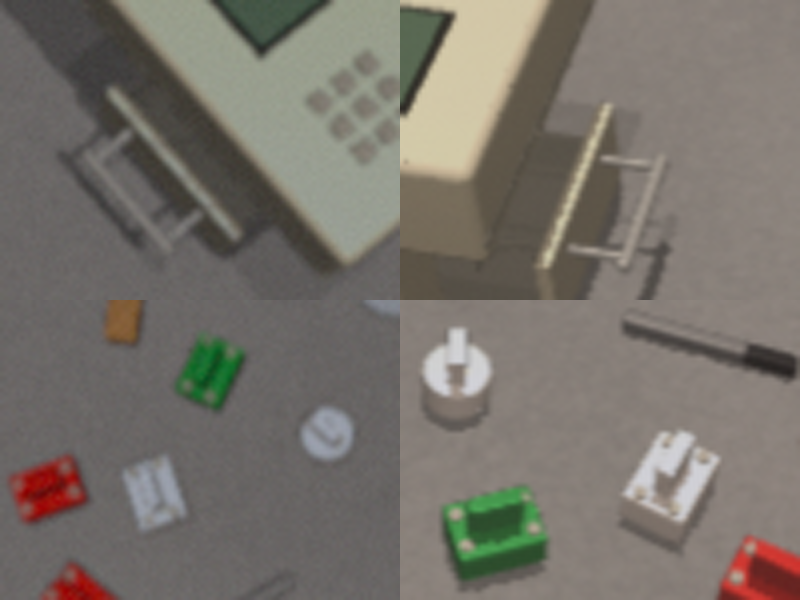

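The crops show the bar ends at about top (312,188)–(332,213) and scene (215,159.5)–(206,186). The panel's top edge runs (318,172.5)–(349.5,209.5) in the top view and (202,146)–(186,186.5) in the scene view.

```bash
python3 - <<'E'
from h import *
p=lambda *a:print(*[np.round(x,4) for x in a])
for n,e,q in(('top',((312,188),(332,213)),((318.25,172.5),(349.5,209.5))),('scene',((215,159.5),(206.25,185.75)),((202,146),(185.75,186.5)))):
    a,b=[onz(n,x,.072) for x in e]; c,d=[onz(n,x,.095) for x in q]
    p(n,(a+b)/2,np.linalg.norm(a-b),np.degrees(np.arctan2(*(a-b)[1::-1])),'panel',(c+d)/2,np.linalg.norm(c-d),np.degrees(np.arctan2(*(c-d)[1::-1])))
for z in(.255,.285):p('hoodtop',onz('top',(312.5,150),z),onz('top',(376.25,215.75),z))
p('scene hood bottom corner',onz('scene',(171.5,184),.17))
# cartridge top-face holes/corners; fin line in scene
for u in((127,466),(172,455),(185,522),(140,532)):p(onz('top',(165+u[0]/4,170+(u[1]-300)/4),.028))
for u in((668,430),(720,460),(680,520),(623,492)):p(onz('scene',(255+(u[0]-400)/4,220+(u[1]-300)/4),.028))
p('pot',onz('top',(165+327/4,170+134/4),.028))
E
```

```text
Traceback (most recent call last):
numpy._core._exceptions._UFuncNoLoopError: ufunc 'multiply' did not contain a loop with signature matching types (dtype('<U3'), dtype('float64')) -> None
```

```bash
python3 - <<'E'
from h import *
p=lambda *a:print(*[x if isinstance(x,str) else np.round(x,4) for x in a])
for n,e,q in(('top',((312,188),(332,213)),((318.25,172.5),(349.5,209.5))),('scene',((215,159.5),(206.25,185.75)),((202,146),(185.75,186.5)))):
    a,b=[onz(n,x,.072) for x in e]; c,d=[onz(n,x,.095) for x in q]
    p(n,(a+b)/2,np.linalg.norm(a-b),np.degrees(np.arctan2(*(a-b)[1::-1])),'panel',(c+d)/2,np.linalg.norm(c-d),np.degrees(np.arctan2(*(c-d)[1::-1])))
for z in(.255,.285):p('hoodtop',onz('top',(312.5,150),z),onz('top',(376.25,215.75),z))
p('scene hood bottom corner',onz('scene',(171.5,184),.17))
for u in((127,466),(172,455),(185,522),(140,532)):p(onz('top',(165+u[0]/4,170+(u[1]-300)/4),.028))
for u in((668,430),(720,460),(680,520),(623,492)):p(onz('scene',(255+(u[0]-400)/4,220+(u[1]-300)/4),.028))
p('pot',onz('top',(165+327/4,170+134/4),.028))
E
```

```text
top [ 0.5255 -0.2201  0.072 ] 0.1128 36.1462 panel [ 0.5545 -0.2592  0.095 ] 0.1682 37.3446
scene [ 0.5255 -0.2187  0.072 ] 0.1091 -140.9122 panel [ 0.5574 -0.2547  0.095 ] 0.1694 -142.267
hoodtop [ 0.6535 -0.1721  0.255 ] [ 0.4417 -0.3567  0.255 ]
hoodtop [ 0.644  -0.1686  0.285 ] [ 0.4374 -0.3486  0.285 ]
scene hood bottom corner [ 0.6791 -0.1746  0.17  ]
[0.5009 0.2311 0.028 ]
[0.5103 0.19   0.028 ]
[0.4485 0.1776 0.028 ]
[0.4401 0.2184 0.028 ]
[0.4548 0.1831 0.028 ]
[0.4457 0.2225 0.028 ]
[0.4991 0.2375 0.028 ]
[0.5123 0.1981 0.028 ]
pot [0.5272 0.0481 0.028 ]
```

```bash
cat >> h.py <<'E'
from scipy.spatial.transform import Rotation as Ro
def st():
    s=read_state(); return s,np.array(s['ee_pos']),Ro.from_quat(s['eef_rot'])
def plan(target,ax=None):
    "dp shares to world target; spin so tool x points at world angle ax (deg)"
    s,p,R=st(); M=R.as_matrix()
    d=M.T@(np.array(target)-p)/.25
    cur=np.degrees(np.arctan2(M[1,0],M[0,0]))
    sp=0 if ax is None else -((ax-cur+180)%360-180)/180
    print('t',round(s['time'],2),'p',np.round(p,4),'xang',round(cur,2),'tilt',round(np.degrees(np.arccos(-M[2,2])),2),'F',np.round(s['ft_force'],1),'w',round(s['width'],4),'dp',np.round(d,4),'spin',round(sp,4))
E
python3 -c "
from h import *
plan((.40,.40,.25),128);plan((.47,.28,.25),128)"
```

```text
t 0.1 p [0.2199 0.5846 0.2218] xang 159.39 tilt 0.07 F [ 0.3 -0.4  0.2] w 0.0869 dp [-0.9342 -0.4379 -0.112 ] spin 0.1744
t 0.1 p [0.2199 0.5846 0.2218] xang 159.39 tilt 0.07 F [ 0.3 -0.4  0.2] w 0.0869 dp [-1.3652 -0.7886 -0.1116] spin 0.1744
```

Request:
carry_out(
  deltas=[
    {"hand":87,"dp":[-0.93,-0.44,-0.11],"spin":0.174},
    {"hand":87,"dp":[-0.93,-0.44,-0.11],"spin":0.174},
    {"hand":87,"dp":[-0.93,-0.44,-0.11],"spin":0.174},
    {"hand":87,"dp":[-0.93,-0.44,-0.11],"spin":0.174},
    {"hand":87,"dp":[-0.93,-0.44,-0.11],"spin":0.174},
    {"hand":87,"dp":[-0.93,-0.44,-0.11],"spin":0.174},
    {"hand":87,"dp":[-0.93,-0.44,-0.11],"spin":0.174},
  ],
  force=20,
)

```text
time: 0.8
ee_pos: [0.4004, 0.3986, 0.2501]
eef_rot: [0.44, 0.898, 0.0, 0.0]
ft_force: [-1.1, 0.1, 0.1]
width: 0.0869
grip_force: 0.0
```

```bash
python3 -c "
from h import *
plan((.49,.20,.25),128)"
```

```text
t 0.8 p [0.4004 0.3986 0.2501] xang 127.85 tilt 0.02 F [-1.1  0.1  0.1] w 0.0869 dp [-8.471e-01 -2.044e-01  7.000e-04] spin -0.0008
```

Request:
carry_out(
  deltas=[
    {"hand":87,"dp":[-0.84,-0.2,0],"spin":0},
    {"hand":87,"dp":[-0.84,-0.2,0],"spin":0},
    {"hand":87,"dp":[-0.84,-0.2,0],"spin":0},
    {"hand":87,"dp":[-0.84,-0.2,0],"spin":0},
    {"hand":87,"dp":[-0.84,-0.2,0],"spin":0},
    {"hand":87,"dp":[-0.84,-0.2,0],"spin":0},
  ],
)

```text
time: 1.4
ee_pos: [0.4894, 0.2029, 0.2498]
eef_rot: [0.439, 0.899, -0.0, -0.0]
ft_force: [0.4, 0.2, -0.3]
width: 0.087
grip_force: 0.0
```

```bash
cat >> h.py <<'E'
def wshot(name):
    s,p,R=st(); I=camera('wrist')[:,:,::-1].copy(); cv2.imwrite(f'pics/{name}.png',I)
    np.savez(f'pics/{name}.npz',p=p,R=R.as_matrix()); return I,(p,R.as_matrix())
def load(name):
    z=np.load(f'pics/{name}.npz'); return cv2.imread(f'pics/{name}.png'),(z['p'],z['R'])
E
python3 -c "
from h import *
I,P=wshot('w1')
g=cv2.cvtColor(I,cv2.COLOR_BGR2HSV); m=((g[...,2]>140)&(g[...,1]<45)).astype('u1')
n,l,s,c=cv2.connectedComponentsWithStats(m)
for i in range(1,n):
    if s[i,4]>300: print(s[i],c[i],onz('wrist',c[i],.03,P),cv2.minAreaRect(np.argwhere(l==i)[:,::-1].astype('f4')))
plan((.475,-.155,.25),128)"
```

```text
[    0     0   512   271 77528] [253.25150913 149.24877464] [0.48269056 0.21070038 0.03      ] ((255.49996948242188, 134.99996948242188), (510.99993896484375, 269.99993896484375), 0.0)
[ 122  302  238   47 7371] [223.82797449 322.81237281] [0.59591452 0.00090389 0.03      ] ((240.5, 325.0), (46.0, 237.0), 90.0)
t 1.45 p [0.4885 0.2051 0.2497] xang 128.1 tilt 0.05 F [ 0.1  1.5 -0.2] w 0.087 dp [-1.1002 -0.9312 -0.0016] spin 0.0005
```

View pics/w1.png

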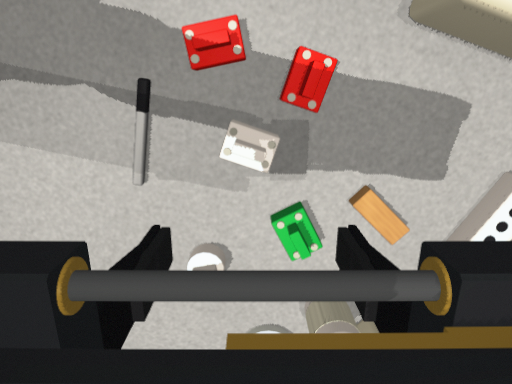

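The wrist view shows the cartridge at about (250,147) with its four top marks at (234,131), (269,145), (262,164) and (227,152). The pot is at (205,262), mostly hidden behind the gripper. I'll go on to the drawer bar.

```bash
python3 -c "
from h import *
I,P=load('w1')
X=np.array([onz('wrist',u,.028,P) for u in((234,131),(269,145),(262,164),(227,152))])
print(X.round(4),X.mean(0));d=(X[1]-X[0]+X[2]-X[3]);print(np.degrees(np.arctan2(d[1],d[0])))
c=cv2.cvtColor(I,cv2.COLOR_BGR2HSV)[105:185,205:295];print(c[40,40],c[5,5])
plan((.47,-.05,.25),128)"
```

```text
[[0.453  0.2135 0.028 ]
 [0.4941 0.2253 0.028 ]
 [0.5015 0.203  0.028 ]
 [0.4611 0.1894 0.028 ]] [0.47743124 0.20780218 0.028     ]
17.35356278083237
[ 17  28 165] [ 24  11 115]
t 1.45 p [0.4885 0.2051 0.2497] xang 128.1 tilt 0.05 F [ 0.1  1.5 -0.2] w 0.087 dp [-0.7574 -0.6878 -0.0015] spin 0.0005
```

Request:
carry_out(
  deltas=[
    {"hand":87,"dp":[-0.6,-0.6,0],"spin":0},
    {"hand":87,"dp":[-0.6,-0.6,0],"spin":0},
    {"hand":87,"dp":[-0.6,-0.6,0],"spin":0},
    {"hand":87,"dp":[-0.6,-0.6,0],"spin":0},
    {"hand":87,"dp":[-0.6,-0.6,0],"spin":0},
  ],
)

```text
time: 1.95
ee_pos: [0.4628, -0.0092, 0.2503]
eef_rot: [0.439, 0.898, 0.0, 0.0]
ft_force: [0.1, 0.3, -0.4]
width: 0.0873
grip_force: 0.0
```

```bash
python3 -c "
from h import *
plan((.44,-.11,.25),128)
wshot('w2')"
```

```text
t 1.95 p [ 0.4628 -0.0092  0.2503] xang 127.92 tilt 0.03 F [ 0.1  0.3 -0.4] w 0.0873 dp [-0.2621 -0.3197  0.0009] spin -0.0005
```

View pics/w2.png

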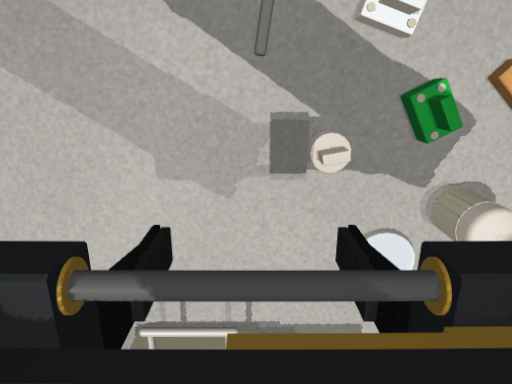

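```bash
python3 -c "
from h import *
I,P=load('w2')
a=onz('wrist',(140,332),.075,P);b=onz('wrist',(238,332.5),.075,P);d=a-b
print(a,b,(a+b)/2,np.linalg.norm(d),np.degrees(np.arctan2(d[1],d[0])))
cv2.imwrite('pics/w2c.png',cv2.resize(I[300:352,100:400],None,fx=2.6,fy=2.6,interpolation=cv2.INTER_CUBIC))
plan((.519,-.212,.12),128)"
```

```text
[ 0.47982919 -0.25289973  0.075     ] [ 0.57291106 -0.18105089  0.075     ] [ 0.52637013 -0.21697531  0.075     ] 0.11758609474630406 -142.33586015269208
t 2.0 p [ 0.463  -0.0086  0.2503] xang 127.94 tilt 0.03 F [ 0.1 -2.6  1. ] w 0.0868 dp [-0.7793 -0.3237  0.521 ] spin -0.0003
```

View pics/w2c.png

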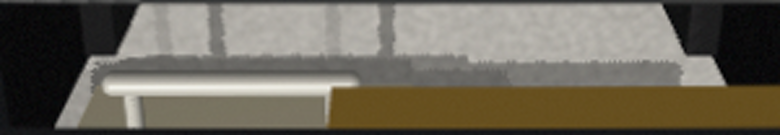

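Request:
carry_out(
  deltas=[
    {"hand":0,"dp":[-0.79,-0.315,0.52],"spin":0},
    {"hand":0,"dp":[-0.79,-0.315,0.52],"spin":0},
    {"hand":0,"dp":[-0.79,-0.315,0.52],"spin":0},
    {"hand":0,"dp":[-0.79,-0.315,0.52],"spin":0},
    {"hand":0,"dp":[-0.79,-0.315,0.52],"spin":0},
    {"hand":0,"dp":[-0.79,-0.315,0.52],"spin":0},
    {"hand":0,"dp":[-0.79,-0.315,0.52],"spin":0},
  ],
)

```text
time: 2.7
ee_pos: [0.5238, -0.2082, 0.1183]
eef_rot: [0.437, 0.899, -0.0, -0.002]
ft_force: [-0.3, -0.2, 0.0]
width: 0.039
grip_force: 0.0
```

```bash
python3 -c "
from h import *
plan((.5236,-.2138,.079),127.8)"
```

```text
t 2.7 p [ 0.5238 -0.2082  0.1183] xang 128.18 tilt 0.18 F [-0.3 -0.2  0. ] w 0.039 dp [-0.0173 -0.0143  0.1572] spin 0.0021
```

Request:
carry_out(
  deltas=[
    {"hand":0,"dp":[-0.017,-0.014,0.04],"spin":0},
    {"hand":0,"dp":[-0.017,-0.014,0.08],"spin":0},
    {"hand":0,"dp":[-0.017,-0.014,0.12],"spin":0},
    {"hand":0,"dp":[-0.017,-0.014,0.14],"spin":0},
    {"hand":0,"dp":[-0.017,-0.014,0.15],"spin":0},
    {"hand":0,"dp":[-0.017,-0.014,0.155],"spin":0},
    {"hand":0,"dp":[-0.017,-0.014,0.16],"spin":0},
    {"hand":0,"dp":[-0.017,-0.014,0.165],"spin":0},
  ],
)

```text
time: 3.5
ee_pos: [0.5233, -0.2161, 0.079]
eef_rot: [0.438, 0.899, 0.0, 0.0]
ft_force: [0.1, -0.2, 0.1]
width: 0.0006
grip_force: 0.0
```

Request:
carry_out(
  deltas=[
    {"hand":0,"dp":[0,0,0.004],"spin":0},
    {"hand":0,"dp":[0,0,0.008],"spin":0},
    {"hand":0,"dp":[0,0,0.01],"spin":0},
  ],
)

```text
time: 3.8
ee_pos: [0.5239, -0.2169, 0.0776]
eef_rot: [0.438, 0.899, 0.0, 0.001]
ft_force: [-1.9, -0.7, 13.4]
width: 0.0004
grip_force: 6.4
```

Request:
carry_out(
  deltas=[
    {"hand":0,"dp":[0.012,0,0.001],"spin":0},
    {"hand":0,"dp":[0.03,0,0.001],"spin":0},
    {"hand":0,"dp":[0.05,0,0.001],"spin":0},
    {"hand":0,"dp":[0.07,0,0.001],"spin":0},
  ],
)

```text
time: 4.2
ee_pos: [0.5134, -0.2035, 0.0776]
eef_rot: [0.438, 0.899, 0.0, 0.002]
ft_force: [-1.3, -0.9, 11.0]
width: 0.0005
grip_force: 5.5
```

Request:
carry_out(
  deltas=[
    {"hand":0,"dp":[0.02,0,0],"spin":0},
    {"hand":0,"dp":[0.04,0,0],"spin":0},
    {"hand":0,"dp":[0.06,0,0],"spin":0},
    {"hand":0,"dp":[0.08,0,0],"spin":0},
    {"hand":0,"dp":[0.1,0,0],"spin":0},
    {"hand":0,"dp":[0.12,0,0],"spin":0},
    {"hand":0,"dp":[0.12,0,0],"spin":0},
  ],
)

```text
time: 4.9
ee_pos: [0.4945, -0.1794, 0.0775]
eef_rot: [0.438, 0.899, 0.0, 0.001]
ft_force: [-2.6, -0.8, 13.2]
width: 0.0005
grip_force: 6.3
```

Request:
carry_out(
  deltas=[
    {"hand":0,"dp":[0.02,0,0],"spin":0},
    {"hand":0,"dp":[0.04,0,0],"spin":0},
    {"hand":0,"dp":[0.06,0,0],"spin":0},
    {"hand":0,"dp":[0.08,0,0],"spin":0},
    {"hand":0,"dp":[0.1,0,0],"spin":0},
    {"hand":0,"dp":[0.12,0,0],"spin":0},
    {"hand":0,"dp":[0.14,0,0],"spin":0},
    {"hand":0,"dp":[0.14,0,0],"spin":0},
  ],
)

```text
time: 5.7
ee_pos: [0.473, -0.1518, 0.0775]
eef_rot: [0.438, 0.899, 0.0, 0.001]
ft_force: [-4.1, -1.6, 13.8]
width: 0.0005
grip_force: 6.9
```

Request:
carry_out(
  deltas=[
    {"hand":0,"dp":[0.015,0,0],"spin":0},
    {"hand":0,"dp":[0.03,0,0],"spin":0},
    {"hand":0,"dp":[0.04,0,0],"spin":0},
  ],
)

```text
time: 6.0
ee_pos: [0.468, -0.1446, 0.0776]
eef_rot: [0.438, 0.899, 0.0, 0.003]
ft_force: [3.3, -4.7, 7.1]
width: 0.0002
grip_force: 3.7
```

Request:
carry_out(
  deltas=[
    {"hand":0,"dp":[-0.005,0,-0.1],"spin":0},
    {"hand":30,"dp":[0,0,-0.3],"spin":0},
    {"hand":40,"dp":[0.2,0,-0.5],"spin":0},
    {"hand":40,"dp":[0.5,0.2,-0.6],"spin":0},
    {"hand":40,"dp":[0.95,0.6,-0.6],"spin":-0.1},
    {"hand":40,"dp":[0.95,0.95,-0.6],"spin":-0.2},
    {"hand":40,"dp":[0.95,0.95,-0.6],"spin":-0.37},
    {"hand":40,"dp":[0.95,0.95,-0.6],"spin":-0.37},
    {"hand":40,"dp":[0.95,0.95,-0.6],"spin":-0.37},
    {"hand":40,"dp":[0.95,0.95,-0.6],"spin":-0.37},
    {"hand":40,"dp":[0.95,0.95,-0.6],"spin":-0.37},
    {"hand":40,"dp":[0.95,0.95,-0.6],"spin":-0.37},
  ],
)

```text
time: 7.2
ee_pos: [0.5066, 0.191, 0.2257]
eef_rot: [-0.131, 0.991, -0.0, -0.0]
ft_force: [0.5, -0.9, 0.3]
width: 0.0403
grip_force: 0.0
```

```bash
python3 -c "
from h import *
plan((.4775,.208,.15),195)
T=camera('top')[:,:,::-1];S=camera('scene')[:,:,::-1]
cv2.imwrite('pics/top1.png',T);cv2.imwrite('pics/scene1.png',S)
f=lambda I,u,v:cv2.resize(I[v:v+120,u:u+100],None,fx=4,fy=4,interpolation=cv2.INTER_CUBIC)
cv2.imwrite('pics/c2.png',np.hstack([f(T,285,130),f(S,150,110)]))"
```

```text
t 7.2 p [0.5066 0.191  0.2257] xang -164.91 tilt 0.04 F [ 0.5 -0.9  0.3] w 0.0403 dp [0.0945 0.0963 0.3028] spin 0.0005
```

View pics/c2.png

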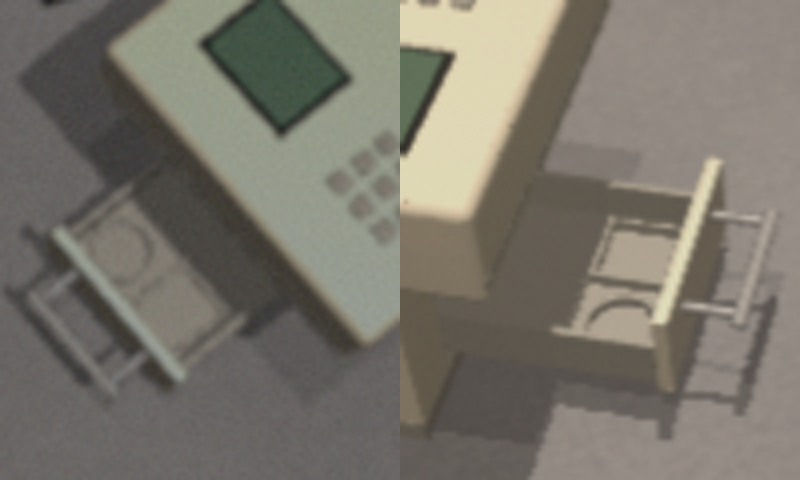

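The crops show the drawer fully out. The bar runs (293,203)–(312.5,227.5) in top and (243.75,163)–(235.5,190) in scene, and the rectangular bay is on the side away from the round well.

```bash
python3 - <<'E'
from h import *
p=lambda *a:print(*[x if isinstance(x,str) else np.round(x,4) for x in a])
for n,e,q in(('top',((293,203),(312.5,227.5)),((300,188),(330,224.5))),('scene',((243.75,163.25),(235.5,190)),((229,150),(215,190.5)))):
    a,b=[onz(n,x,.072) for x in e];c,d=[onz(n,x,.095) for x in q]
    p(n,(a+b)/2,np.linalg.norm(a-b),np.degrees(np.arctan2(*(a-b)[1::-1])),'panel',(c+d)/2,np.linalg.norm(c-d),np.degrees(np.arctan2(*(c-d)[1::-1])))
t=np.radians(-52.2);x=np.array([np.cos(t),np.sin(t)]);y=np.array([-x[1],x[0]])
bar=np.array([.468,-.1465])
bay=bar+.095*x-.035*y;p('bay',bay)
def proj(n,X):
    c=get_calibration(n);q=c['R']@X+c['t'];q=q[:2]/q[2];q=q*(1+c['k1']*q@q);return q*c['fx']+[c['cx'],c['cy']]
for sx in(-35,35):
  for sy in(-27,27):
    X=np.r_[bay+sx/1e3*x+sy/1e3*y,.034];u=proj('top',X);v=proj('scene',X);p('top crop',(u-[285,130])*4,'scene crop',(v-[150,110])*4+[400,0])
E
```

```text
top [ 0.474  -0.1506  0.072 ] 0.1097 36.5681 panel [ 0.5018 -0.1917  0.095 ] 0.1633 37.1281
scene [ 0.4701 -0.1489  0.072 ] 0.1099 -142.1032 panel [ 0.5045 -0.1869  0.095 ] 0.1668 -142.1882
bay [ 0.4986 -0.243 ]
top crop [158.7075 365.4382] scene crop [708.0228 230.3214]
top crop [119.8523 319.1915] scene crop [691.0173 280.535 ]
top crop [218.276  317.2071] scene crop [621.8765 217.9122]
top crop [179.22   271.4355] scene crop [603.0347 267.5203]
```

Request:
carry_out(
  deltas=[
    {"hand":40,"dp":[0.095,0.096,0.3],"spin":0},
    {"hand":40,"dp":[0.095,0.096,0.3],"spin":0},
    {"hand":40,"dp":[0.095,0.096,0.3],"spin":0},
  ],
)

```text
time: 7.6
ee_pos: [0.4742, 0.2072, 0.1476]
eef_rot: [-0.127, 0.992, -0.001, -0.003]
ft_force: [-0.8, 0.2, -0.1]
width: 0.0401
grip_force: 0.0
```

```bash
python3 -c "
from h import *
I,P=wshot('w3')
s,p,R=st()
M=get_calibration('wrist')['mount'];print(p)
cv2.imwrite('pics/w3s.png',I)
plan((.4775,.208,.037),197)"
```

```text
[0.47649366 0.20707013 0.15034288]
t 7.65 p [0.4765 0.2071 0.1503] xang -165.43 tilt 0.15 F [ 1.4 -0.2  0.9] w 0.04 dp [-0.006   0.0029  0.4534] spin -0.0135
```

View pics/w3s.png

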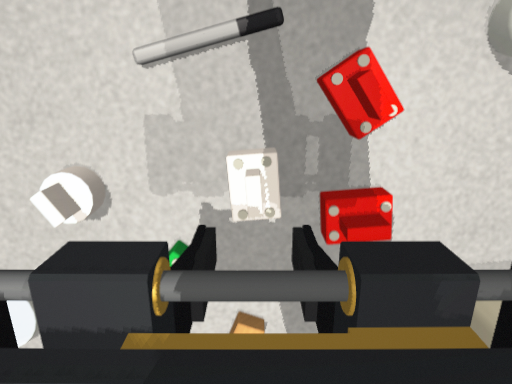

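The wrist view shows the cartridge at about (254,187), between the fingers' lanes. Its marks are at (238,164), (266,161), (270,212) and (243,214).

```bash
python3 -c "
from h import *
I,P=load('w3')
for M in [((238,164),(266,161),(270,212),(243,214))]:
    X=np.array([onz('wrist',u,.028,P) for u in M]);d=X[0]-X[3]+X[1]-X[2]
    print(X.round(4),X.mean(0),np.degrees(np.arctan2(d[1],d[0])))
g=cv2.cvtColor(I,cv2.COLOR_BGR2HSV);m=((g[...,2]>215)).astype('u1');m[:140]=0;m[235:]=0;m[:,:215]=0;m[:,290:]=0
c=max(cv2.findContours(m,0,2)[0],key=cv2.contourArea);r=cv2.minAreaRect(c);print(cv2.contourArea(c),r)
B=np.array([onz('wrist',u,.028,P) for u in cv2.boxPoints(r)]);print(B.round(4),B.mean(0))
"
```

```text
[[0.4617 0.1897 0.028 ]
 [0.4532 0.2121 0.028 ]
 [0.4968 0.2276 0.028 ]
 [0.5047 0.2048 0.028 ]] [0.47909627 0.20855261 0.028     ] -160.51515819974463
2898.0 ((252.97930908203125, 187.24166870117188), (68.66064453125, 49.76102066040039), 85.42607879638672)
[[0.4568 0.1776 0.028 ]
 [0.443  0.2172 0.028 ]
 [0.5013 0.2386 0.028 ]
 [0.5162 0.1965 0.028 ]] [0.47933784 0.20747729 0.028     ]
```

```bash
python3 -c "
from h import *
plan((.4787,.208,.032),-161.3)"
```

```text
t 7.65 p [0.4765 0.2071 0.1503] xang -165.43 tilt 0.15 F [ 1.4 -0.2  0.9] w 0.04 dp [-0.0107  0.0017  0.4733] spin -0.0229
```

Request:
carry_out(
  deltas=[
    {"hand":40,"dp":[-0.006,0.001,0.15],"spin":-0.021},
    {"hand":40,"dp":[-0.006,0.001,0.3],"spin":-0.021},
    {"hand":40,"dp":[-0.006,0.001,0.4],"spin":-0.021},
    {"hand":40,"dp":[-0.006,0.001,0.45],"spin":-0.021},
    {"hand":40,"dp":[-0.006,0.001,0.47],"spin":-0.021},
    {"hand":40,"dp":[-0.006,0.001,0.47],"spin":-0.021},
  ],
)

```text
time: 8.25
ee_pos: [0.48, 0.2081, 0.0346]
eef_rot: [-0.16, 0.987, 0.0, 0.001]
ft_force: [0.3, -0.4, -0.5]
width: 0.0401
grip_force: 0.0
```

Request:
carry_out(
  deltas=[
    {"hand":0,"dp":[0,0,0],"spin":0},
    {"hand":0,"dp":[0,0,0],"spin":0},
    {"hand":0,"dp":[0,0,0],"spin":0},
    {"hand":0,"dp":[0,0,0],"spin":0},
    {"hand":0,"dp":[0,0,0],"spin":0},
    {"hand":0,"dp":[0,0,0],"spin":0},
  ],
  force=20,
)

```text
time: 8.85
ee_pos: [0.479, 0.2082, 0.0338]
eef_rot: [-0.16, 0.987, 0.0, 0.0]
ft_force: [-1.6, 0.4, 4.1]
width: 0.0116
grip_force: 20.0
```

Request:
carry_out(
  deltas=[
    {"hand":0,"dp":[0,0,-0.15],"spin":0},
    {"hand":0,"dp":[0,0,-0.35],"spin":0},
    {"hand":0,"dp":[0,0,-0.55],"spin":0},
    {"hand":0,"dp":[0,0,-0.65],"spin":0},
    {"hand":0,"dp":[0,0,-0.65],"spin":0},
  ],
)

```text
time: 9.35
ee_pos: [0.4807, 0.2088, 0.2]
eef_rot: [-0.16, 0.987, 0.001, 0.003]
ft_force: [0.1, -0.5, -1.4]
width: 0.0118
grip_force: 20.0
```

```bash
python3 -c "
from h import *
wshot('w4');plan((.44,.0,.22),127.8)"
```

```text
t 9.4 p [0.4796 0.2084 0.1974] xang -161.55 tilt 0.18 F [ 0.2  0.3 -1.7] w 0.012 dp [ 0.4137 -0.7404 -0.0924] spin 0.3925
```

View pics/w4.png

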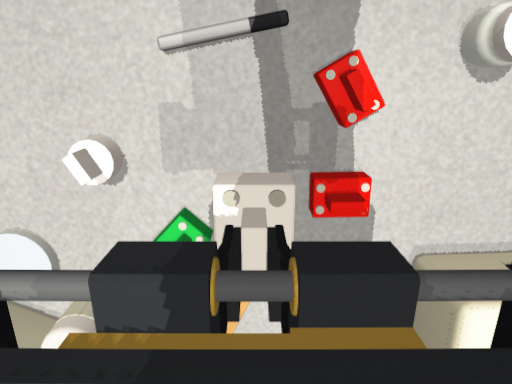

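The wrist view shows the cartridge held square between the fingers, with its front marks at (230,198) and (277,198).

```bash
python3 -c "
from h import *
for u in((230,198),(277,198)):
    o,d=ray('wrist',u,(np.zeros(3),np.eye(3)));print(o+d*(.0058-o[2])/d[2])
I,P=load('w1');
t=np.radians(17.35);M=np.array([onz('wrist',u,.028,P) for u in((234,131),(269,145),(262,164),(227,152))]);M=(M-M.mean(0))[:,:2];print(M@np.array([[np.cos(t),-np.sin(t)],[np.sin(t),np.cos(t)]]))
plan((.44,-.03,.22),127.8)"
```

```text
[ 0.0233903 -0.0127803  0.0058   ]
[0.0233706  0.01179808 0.0058    ]
[[-0.0216059   0.01270497]
 [ 0.02111383  0.01175577]
 [ 0.02157244 -0.01175807]
 [-0.02108037 -0.01270267]]
t 9.4 p [0.4796 0.2084 0.1974] xang -161.55 tilt 0.18 F [ 0.2  0.3 -1.7] w 0.012 dp [ 0.4517 -0.8542 -0.0926] spin 0.3925
```

Request:
carry_out(
  deltas=[
    {"hand":0,"dp":[0.15,-0.25,-0.05],"spin":0.045},
    {"hand":0,"dp":[0.25,-0.45,-0.09],"spin":0.09},
    {"hand":0,"dp":[0.35,-0.65,-0.09],"spin":0.14},
    {"hand":0,"dp":[0.45,-0.85,-0.09],"spin":0.19},
    {"hand":0,"dp":[0.45,-0.85,-0.09],"spin":0.24},
    {"hand":0,"dp":[0.45,-0.85,-0.09],"spin":0.29},
    {"hand":0,"dp":[0.45,-0.85,-0.09],"spin":0.34},
    {"hand":0,"dp":[0.45,-0.85,-0.09],"spin":0.392},
    {"hand":0,"dp":[0.45,-0.85,-0.09],"spin":0.392},
    {"hand":0,"dp":[0.45,-0.85,-0.09],"spin":0.392},
  ],
)

```text
time: 10.4
ee_pos: [0.4386, -0.0293, 0.2169]
eef_rot: [0.44, 0.898, -0.001, -0.001]
ft_force: [-0.2, 0.5, -1.5]
width: 0.012
grip_force: 20.0
```

```bash
python3 -c "
from h import *
plan((.502,-.2455,.19),127.8)"
```

```text
t 10.4 p [ 0.4386 -0.0293  0.2169] xang 127.84 tilt 0.16 F [-0.2  0.5 -1.5] w 0.012 dp [-0.8387 -0.33    0.1076] spin 0.0002
```

Request:
carry_out(
  deltas=[
    {"hand":0,"dp":[-0.2,-0.08,0.1],"spin":0},
    {"hand":0,"dp":[-0.4,-0.16,0.1],"spin":0},
    {"hand":0,"dp":[-0.6,-0.24,0.1],"spin":0},
    {"hand":0,"dp":[-0.72,-0.29,0.1],"spin":0},
    {"hand":0,"dp":[-0.79,-0.32,0.1],"spin":0},
    {"hand":0,"dp":[-0.82,-0.33,0.1],"spin":0},
    {"hand":0,"dp":[-0.82,-0.33,0.1],"spin":0},
  ],
)

```text
time: 11.1
ee_pos: [0.4998, -0.2419, 0.1925]
eef_rot: [0.439, 0.898, -0.0, -0.001]
ft_force: [-0.6, 0.8, -1.1]
width: 0.0119
grip_force: 20.0
```

```bash
python3 -c "
from h import *
wshot('w5');plan((.502,-.2455,.12),127.8)"
```

```text
t 11.15 p [ 0.4999 -0.2407  0.1927] xang 127.95 tilt 0.09 F [ 0.8  1.  -0.8] w 0.0115 dp [-0.0205 -0.0049  0.2908] spin 0.0009
```

View pics/w5.png

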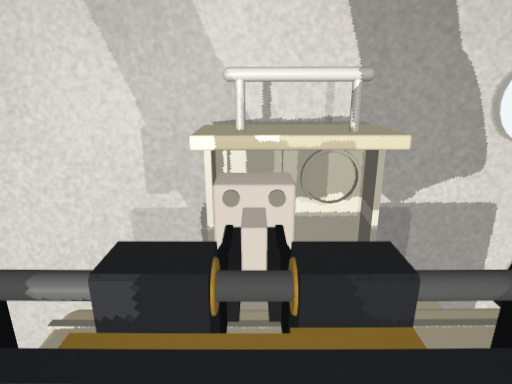

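The wrist view shows the bar at row 74 (cols 226–373), the panel top's inner edge at row 147 (cols 192–406), the divider rib at col 283 and the round well at (329,176). The cartridge is over the rectangular bay.

```bash
python3 -c "
from h import *
I,P=load('w5');p,R=P
f=lambda u,z:print(u,(R.T@(onz('wrist',u,z,P)-p)).round(4))
f((226,74),.072);f((373,74),.072);f((192,147),.095);f((406,147),.095);f((192,137),.095);f((283,160),.034);f((329,176),.030)
cv2.imwrite('pics/w5c.png',cv2.resize(I[120:230,185:300],None,fx=5,fy=5,interpolation=cv2.INTER_CUBIC))"
```

```text
(226, 74) [ 0.0885 -0.0219  0.1206]
(373, 74) [0.0886 0.0948 0.1205]
(192, 147) [ 0.0341 -0.0477  0.0976]
(406, 147) [0.0342 0.1181 0.0974]
(192, 137) [ 0.0418 -0.0473  0.0976]
(283, 160) [0.0108 0.0284 0.1585]
(329, 176) [-0.0062  0.0747  0.1624]
```

View pics/w5c.png

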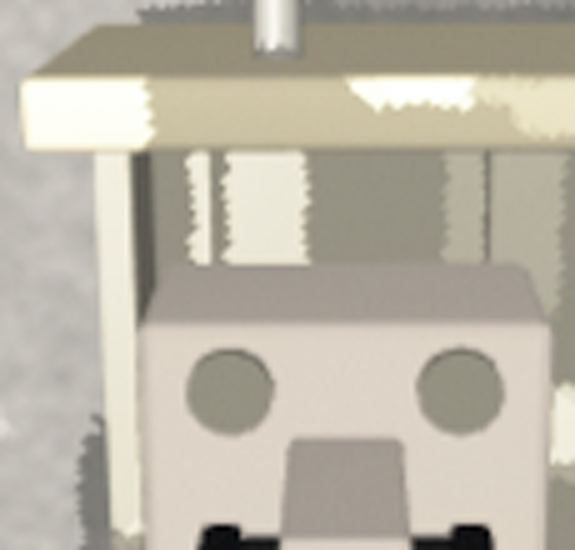

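Request:
carry_out(
  deltas=[
    {"hand":0,"dp":[-0.029,0.004,0.1],"spin":0},
    {"hand":0,"dp":[-0.029,0.004,0.22],"spin":0},
    {"hand":0,"dp":[-0.029,0.004,0.34],"spin":0},
    {"hand":0,"dp":[-0.029,0.004,0.42],"spin":0},
    {"hand":0,"dp":[-0.029,0.004,0.46],"spin":0},
    {"hand":0,"dp":[-0.029,0.004,0.49],"spin":0},
    {"hand":0,"dp":[-0.029,0.004,0.51],"spin":0},
    {"hand":0,"dp":[-0.029,0.004,0.52],"spin":0},
  ],
)

```text
time: 11.95
ee_pos: [0.5059, -0.2465, 0.0638]
eef_rot: [0.439, 0.898, 0.0, 0.0]
ft_force: [-0.2, 0.3, -0.7]
width: 0.0119
grip_force: 20.0
```

Request:
carry_out(
  deltas=[
    {"hand":0,"dp":[0,0,0.005],"spin":0},
    {"hand":0,"dp":[0,0,0.009],"spin":0},
  ],
)

```text
time: 12.15
ee_pos: [0.5058, -0.2469, 0.0617]
eef_rot: [0.439, 0.898, 0.0, 0.0]
ft_force: [-0.4, -0.2, -0.7]
width: 0.012
grip_force: 20.0
```

Request:
carry_out(
  deltas=[
    {"hand":0,"dp":[0,0,0.004],"spin":0},
    {"hand":0,"dp":[0,0,0.008],"spin":0},
    {"hand":0,"dp":[0,0,0.01],"spin":0},
  ],
)

```text
time: 12.45
ee_pos: [0.5061, -0.2474, 0.0598]
eef_rot: [0.439, 0.898, 0.0, 0.001]
ft_force: [-2.7, 0.5, 10.4]
width: 0.0121
grip_force: 20.0
```

Request:
carry_out(
  deltas=[
    {"hand":12,"dp":[0,0,-0.004],"spin":0},
    {"hand":30,"dp":[0,0,-0.004],"spin":0},
    {"hand":30,"dp":[0,0,-0.004],"spin":0},
    {"hand":30,"dp":[0,0,-0.004],"spin":0},
    {"hand":30,"dp":[0,0,-0.004],"spin":0},
    {"hand":30,"dp":[0,0,-0.004],"spin":0},
  ],
)

```text
time: 13.05
ee_pos: [0.5054, -0.2467, 0.0597]
eef_rot: [0.439, 0.898, 0.0, -0.0]
ft_force: [-0.2, -0.2, 0.7]
width: 0.0295
grip_force: 0.0
```

Request:
carry_out(
  deltas=[
    {"hand":30,"dp":[0,0,-0.05],"spin":0},
    {"hand":30,"dp":[0,0,-0.15],"spin":0},
    {"hand":30,"dp":[0,0,-0.35],"spin":0},
    {"hand":30,"dp":[0,0,-0.55],"spin":0},
    {"hand":0,"dp":[0.3,0,-0.6],"spin":0},
    {"hand":0,"dp":[0.5,0,-0.6],"spin":0},
    {"hand":0,"dp":[0.7,0,-0.6],"spin":0},
    {"hand":0,"dp":[0.7,0,-0.6],"spin":0},
  ],
)

```text
time: 13.85
ee_pos: [0.3962, -0.1065, 0.2106]
eef_rot: [0.438, 0.899, 0.001, 0.0]
ft_force: [1.0, -0.4, 0.1]
width: 0.0064
grip_force: 0.0
```

```bash
python3 -c "
from h import *
plan((.44,-.1,.2),127.8)
S=camera('scene')[:,:,::-1]
cv2.imwrite('pics/s3.png',cv2.resize(S[100:230,130:290],None,fx=4,fy=4,interpolation=cv2.INTER_CUBIC))
print(np.round(read_state()['joint_positions'],3))"
```

```text
t 13.85 p [ 0.3962 -0.1065  0.2106] xang 128.0 tilt 0.12 F [ 1.  -0.4  0.1] w 0.0064 dp [-0.0874  0.154   0.0427] spin 0.0011
[-0.521 -0.225  0.596  2.029  0.127  1.301  0.693]
```

View pics/s3.png

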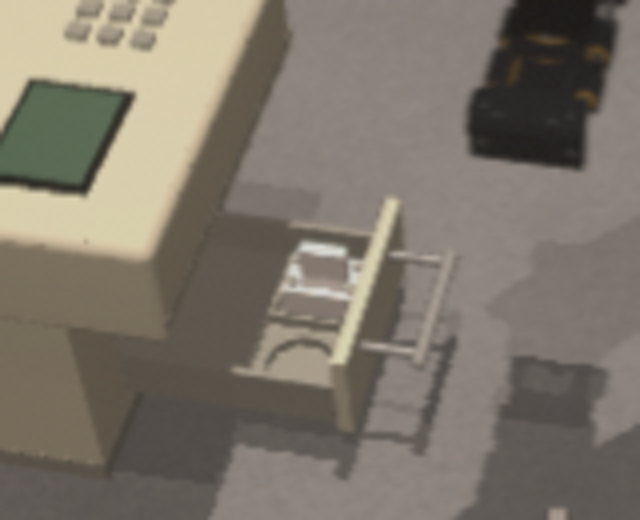

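The scene crop shows the cartridge upright in the rectangular bay with the drawer still out. I've already used up the picture-view allowance, so the rest will be numeric. Moves can't command a lean directly, so I'll test in free space whether reaching past the arm's limit changes the tool's tilt.

Request:
carry_out(
  deltas=[
    {"hand":0,"dp":[0,0,-0.2],"spin":0},
    {"hand":0,"dp":[0,0,-0.4],"spin":0},
    {"hand":0,"dp":[0,0,-0.6],"spin":0},
    {"hand":0,"dp":[-0.2,0,-0.8],"spin":0},
    {"hand":0,"dp":[-0.4,0,-0.8],"spin":0},
    {"hand":0,"dp":[-0.6,0,-0.8],"spin":0},
    {"hand":0,"dp":[-0.8,0,-0.8],"spin":0},
    {"hand":0,"dp":[-1,0,-0.8],"spin":0},
  ],
)

```text
time: 14.7
ee_pos: [0.5427, -0.2934, 0.411]
eef_rot: [0.438, 0.899, -0.0, 0.001]
ft_force: [0.4, 0.6, 3.0]
width: 0.0005
grip_force: 0.0
```

Request:
carry_out(
  deltas=[
    {"hand":0,"dp":[-0.2,0,0],"spin":0},
    {"hand":0,"dp":[-0.4,0,0],"spin":0},
    {"hand":0,"dp":[-0.6,0,0],"spin":0},
    {"hand":0,"dp":[-0.8,0,0],"spin":0},
    {"hand":0,"dp":[-1,0,0],"spin":0},
    {"hand":0,"dp":[-1,0,0],"spin":0},
    {"hand":0,"dp":[-1,0,0],"spin":0},
  ],
)

```text
time: 15.4
ee_pos: [0.6588, -0.4646, 0.3942]
eef_rot: [0.439, 0.898, 0.006, 0.008]
ft_force: [25.7, 39.8, 18.1]
width: 0.0008
grip_force: 0.0
```

```bash
python3 -c "
from h import *
plan((.44,-.1,.2),127.8)
print(np.round(read_state()['joint_positions'],3))"
```

```text
t 15.4 p [ 0.6588 -0.4646  0.3942] xang 127.88 tilt 1.17 F [25.7 39.8 18.1] w 0.0008 dp [1.6957 0.1906 0.7647] spin 0.0004
[ 0.491  1.026  1.34   0.16  -1.268  2.059  1.322]
```

Request:
carry_out(
  deltas=[
    {"hand":0,"dp":[0,0,0],"spin":0},
    {"hand":0,"dp":[0,0,0],"spin":0},
  ],
)

```text
time: 15.6
ee_pos: [0.6591, -0.4642, 0.3939]
eef_rot: [0.439, 0.898, 0.006, 0.008]
ft_force: [-0.1, 0.8, 0.6]
width: 0.0005
grip_force: 0.0
```

```bash
python3 -c "
from h import *
plan((.54,-.30,.41),127.8)
print(np.round(read_state()['joint_positions'],3))"
```

```text
t 15.6 p [ 0.6591 -0.4642  0.3939] xang 127.89 tilt 1.17 F [-0.1  0.8  0.6] w 0.0005 dp [ 0.8105  0.0286 -0.0709] spin 0.0005
[ 0.49   1.026  1.339  0.161 -1.267  2.059  1.322]
```

Request:
carry_out(
  deltas=[
    {"hand":0,"dp":[-1,0,0],"spin":0},
    {"hand":0,"dp":[-1,0,0],"spin":0},
    {"hand":0,"dp":[-1,0,0],"spin":0},
  ],
)

```text
time: 15.9
ee_pos: [0.641, -0.4916, 0.3857]
eef_rot: [0.439, 0.899, 0.006, 0.003]
ft_force: [0.3, -0.9, -0.4]
width: 0.0005
grip_force: 0.0
```

```bash
python3 -c "
from h import *
plan((.54,-.30,.41),127.8);s,p,R=st();print(R.as_matrix()[:,2].round(4))
print(np.round(read_state()['joint_positions'],3))"
```

```text
t 15.9 p [ 0.641  -0.4916  0.3857] xang 127.95 tilt 0.83 F [ 0.3 -0.9 -0.4] w 0.0005 dp [ 0.8527  0.1542 -0.0957] spin 0.0008
[ 0.0118  0.0084 -0.9999]
[ 0.531  1.036  1.339  0.161 -1.267  2.058  1.363]
```

Request:
carry_out(
  deltas=[
    {"hand":0,"dp":[0.2,0,0],"spin":0},
    {"hand":0,"dp":[0.4,0,0],"spin":0},
    {"hand":0,"dp":[0.6,0,0],"spin":0},
    {"hand":0,"dp":[0.6,0,0],"spin":0},
  ],
)

```text
time: 16.3
ee_pos: [0.571, -0.3985, 0.3901]
eef_rot: [0.439, 0.898, 0.006, 0.004]
ft_force: [0.8, 0.4, 3.6]
width: 0.0003
grip_force: 0.0
```

```bash
python3 -c "
from h import *
plan((.54,-.30,.41),127.8);s,p,R=st();print(R.as_matrix()[:,2].round(4))
print(np.round(read_state()['joint_positions'],3))"
```

```text
t 16.3 p [ 0.571  -0.3985  0.3901] xang 127.93 tilt 0.84 F [0.8 0.4 3.6] w 0.0003 dp [ 0.3869  0.1457 -0.0785] spin 0.0007
[ 0.0127  0.0072 -0.9999]
[-0.022  0.753  1.32   0.948 -0.779  1.861  1.6  ]
```

The tilt survives backing off, so the achieved pose becomes the new command and lean can be built up in small steps. The wrist pitch axis should now lean the tip toward about −54°, which is nearly the drawer direction, so I'll go up against the joint-6 limit.

Request:
carry_out(
  deltas=[
    {"hand":0,"dp":[0,0,-0.2],"spin":0},
    {"hand":0,"dp":[0,0,-0.4],"spin":0},
    {"hand":0,"dp":[0,0,-0.6],"spin":0},
    {"hand":0,"dp":[0,0,-0.8],"spin":0},
    {"hand":0,"dp":[0,0,-1],"spin":0},
  ],
)

```text
time: 16.8
ee_pos: [0.5629, -0.3985, 0.5019]
eef_rot: [0.439, 0.898, 0.008, -0.001]
ft_force: [0.4, -0.5, -1.7]
width: 0.0006
grip_force: 0.0
```

```bash
cat >> h.py <<'E'
def q():
    plan((0,0,0)); s,p,R=st(); print('z',R.as_matrix()[:,2].round(4),'lean in',round(float(R.as_matrix()[:2,2]@[.613,-.79]),4),'side',round(float(R.as_matrix()[:2,2]@[.79,.613]),4),'j',np.round(s['joint_positions'],3))
E
python3 -c "
from h import *
q()"
```

```text
t 16.8 p [ 0.5629 -0.3985  0.5019] xang 127.88 tilt 0.96 F [ 0.4 -0.5 -1.7] w 0.0006 dp [ 2.6212 -0.8263  2.0222] spin 0
z [ 0.0048  0.0161 -0.9999] lean in -0.0098 side 0.0137 j [ 0.393  0.628  0.51   0.505 -0.347  2.055  1.315]
```

Request:
carry_out(
  deltas=[
    {"hand":0,"dp":[0,0,-0.6],"spin":0},
  ],
)

```text
time: 16.9
ee_pos: [0.5531, -0.3923, 0.5241]
eef_rot: [0.44, 0.898, 0.006, 0.011]
ft_force: [0.8, -1.0, -0.5]
width: 0.0001
grip_force: 0.0
```

Request:
carry_out(
  deltas=[
    {"hand":0,"dp":[0,0,-0.6],"spin":0},
  ],
)

```text
time: 17.0
ee_pos: [0.5416, -0.3825, 0.5513]
eef_rot: [0.437, 0.899, 0.005, 0.029]
ft_force: [-0.7, 0.7, 1.0]
width: 0.0005
grip_force: 0.0
```

Request:
carry_out(
  deltas=[
    {"hand":0,"dp":[0,0,-0.6],"spin":0},
  ],
)

```text
time: 17.1
ee_pos: [0.5277, -0.375, 0.577]
eef_rot: [0.438, 0.898, 0.002, 0.046]
ft_force: [-0.3, 0.2, 0.8]
width: 0.0007
grip_force: 0.0
```

```bash
python3 -c "
from h import *
q()"
```

```text
t 17.1 p [ 0.5277 -0.375   0.577 ] xang 127.83 tilt 5.31 F [-0.3  0.2  0.8] w 0.0007 dp [ 2.6586 -0.8398  2.0637] spin 0
z [ 0.0849 -0.0369 -0.9957] lean in 0.0812 side 0.0444 j [ 0.434  0.479  0.307  0.527 -0.189  2.058  1.268]
```

Request:
carry_out(
  deltas=[
    {"hand":0,"dp":[-0.6,0,0],"spin":0},
  ],
)

```text
time: 17.2
ee_pos: [0.5471, -0.4056, 0.5775]
eef_rot: [0.437, 0.897, -0.001, 0.066]
ft_force: [-0.5, 0.6, 3.0]
width: 0.0007
grip_force: 0.0
```

Request:
carry_out(
  deltas=[
    {"hand":0,"dp":[-0.6,0,0],"spin":0},
  ],
)

```text
time: 17.3
ee_pos: [0.5703, -0.4396, 0.5554]
eef_rot: [0.438, 0.896, -0.003, 0.071]
ft_force: [0.1, -1.1, -0.6]
width: 0.0009
grip_force: 0.0
```

Request:
carry_out(
  deltas=[
    {"hand":0,"dp":[-0.6,0,0],"spin":0},
  ],
)

```text
time: 17.4
ee_pos: [0.5881, -0.4689, 0.538]
eef_rot: [0.438, 0.895, -0.005, 0.081]
ft_force: [-0.9, -1.4, 0.9]
width: 0.0005
grip_force: 0.0
```

```bash
python3 -c "
from h import *
q()"
```

```text
t 17.4 p [ 0.5881 -0.4689  0.538 ] xang 127.62 tilt 9.28 F [-0.9 -1.4  0.9] w 0.0005 dp [ 3.21   -0.821   1.6445] spin 0
z [ 0.1397 -0.0805 -0.9869] lean in 0.1492 side 0.061 j [ 0.563  0.765  0.511  0.178 -0.466  2.058  1.318]
```

Request:
carry_out(
  deltas=[
    {"hand":0,"dp":[0.08,-0.2,0.1],"spin":0},
    {"hand":0,"dp":[0.16,-0.4,0.1],"spin":0},
    {"hand":0,"dp":[0.24,-0.6,0.1],"spin":0},
    {"hand":0,"dp":[0.3,-0.8,0.1],"spin":0},
    {"hand":0,"dp":[0.3,-1,0.1],"spin":0},
    {"hand":0,"dp":[0.3,-1,0.1],"spin":0},
  ],
)

```text
time: 18.0
ee_pos: [0.3547, -0.5616, 0.4887]
eef_rot: [0.438, 0.895, -0.005, 0.08]
ft_force: [0.3, -1.7, 0.6]
width: 0.0005
grip_force: 0.0
```

```bash
python3 -c "
from h import *
q()"
```

```text
t 18.0 p [ 0.3547 -0.5616  0.4887] xang 127.58 tilt 9.25 F [ 0.3 -1.7  0.6] w 0.0005 dp [2.9069 0.1507 1.5518] spin 0
z [ 0.1393 -0.0802 -0.987 ] lean in 0.1487 side 0.0609 j [ 0.581  0.368  0.64   0.943 -0.32   1.756  1.753]
```

Request:
carry_out(
  deltas=[
    {"hand":0,"dp":[0,0,-0.6],"spin":0},
  ],
)

```text
time: 18.1
ee_pos: [0.3392, -0.5587, 0.5228]
eef_rot: [0.446, 0.892, 0.003, 0.068]
ft_force: [1.7, -2.4, 0.1]
width: 0.0004
grip_force: 0.0
```

Request:
carry_out(
  deltas=[
    {"hand":0,"dp":[0,0,-0.6],"spin":0},
  ],
)

```text
time: 18.2
ee_pos: [0.3407, -0.5535, 0.5828]
eef_rot: [0.44, 0.894, -0.003, 0.078]
ft_force: [2.2, -1.2, 4.3]
width: 0.0005
grip_force: 0.0
```

Request:
carry_out(
  deltas=[
    {"hand":0,"dp":[0,0,-0.6],"spin":0},
  ],
)

```text
time: 18.3
ee_pos: [0.3371, -0.5506, 0.6002]
eef_rot: [0.44, 0.894, -0.01, 0.082]
ft_force: [0.6, 0.6, -0.8]
width: 0.0002
grip_force: 0.0
```

```bash
python3 -c "
from h import *
q()"
```

```text
t 18.3 p [ 0.3371 -0.5506  0.6002] xang 127.37 tilt 9.46 F [ 0.6  0.6 -0.8] w 0.0002 dp [2.9097 0.1559 1.9854] spin 0
z [ 0.1378 -0.0895 -0.9864] lean in 0.1552 side 0.054 j [ 0.805  0.456  0.454  0.529 -0.327  2.037  1.69 ]
```

Lean persists; I'll keep stepping upward against the limit.

Request:
carry_out(
  deltas=[
    {"hand":0,"dp":[0,0,-0.6],"spin":0},
  ],
)

```text
time: 18.4
ee_pos: [0.3304, -0.5401, 0.6191]
eef_rot: [0.439, 0.894, -0.013, 0.089]
ft_force: [0.6, -0.9, -0.9]
width: 0.0002
grip_force: 0.0
```

Request:
carry_out(
  deltas=[
    {"hand":0,"dp":[0,0,-0.6],"spin":0},
  ],
)

```text
time: 18.5
ee_pos: [0.3207, -0.5243, 0.6436]
eef_rot: [0.436, 0.894, -0.02, 0.105]
ft_force: [0.4, -0.6, 0.0]
width: 0.0005
grip_force: 0.0
```

Request:
carry_out(
  deltas=[
    {"hand":0,"dp":[0,0,-0.6],"spin":0},
  ],
)

```text
time: 18.6
ee_pos: [0.3077, -0.5096, 0.6667]
eef_rot: [0.436, 0.891, -0.029, 0.12]
ft_force: [0.5, -0.5, 0.2]
width: 0.0005
grip_force: 0.0
```

Request:
carry_out(
  deltas=[
    {"hand":0,"dp":[0,0,-0.6],"spin":0},
  ],
)

```text
time: 18.7
ee_pos: [0.2954, -0.4944, 0.6882]
eef_rot: [0.436, 0.889, -0.038, 0.134]
ft_force: [0.3, -0.4, 0.1]
width: 0.0005
grip_force: 0.0
```

Request:
carry_out(
  deltas=[
    {"hand":0,"dp":[0,0,-0.6],"spin":0},
  ],
)

```text
time: 18.8
ee_pos: [0.2832, -0.479, 0.7087]
eef_rot: [0.436, 0.886, -0.047, 0.149]
ft_force: [0.8, 0.5, -0.0]
width: 0.0003
grip_force: 0.0
```

```bash
python3 -c "
from h import *
q()"
```

```text
t 18.8 p [ 0.2832 -0.479   0.7087] xang 127.19 tilt 17.92 F [ 0.8  0.5 -0. ] w 0.0003 dp [2.9686 0.1559 2.0378] spin 0
z [ 0.2227 -0.2124 -0.9515] lean in 0.3043 side 0.0458 j [ 0.859  0.241  0.255  0.545 -0.184  2.058  1.644]
```

Request:
carry_out(
  deltas=[
    {"hand":0,"dp":[0,0,-0.6],"spin":0},
  ],
)

```text
time: 18.9
ee_pos: [0.2709, -0.4632, 0.7282]
eef_rot: [0.435, 0.884, -0.055, 0.163]
ft_force: [0.2, -1.0, 0.3]
width: 0.0003
grip_force: 0.0
```

Request:
carry_out(
  deltas=[
    {"hand":0,"dp":[0,0,-0.6],"spin":0},
  ],
)

```text
time: 19.0
ee_pos: [0.2584, -0.4471, 0.7469]
eef_rot: [0.434, 0.881, -0.064, 0.178]
ft_force: [0.4, -0.8, -0.9]
width: 0.0004
grip_force: 0.0
```

Request:
carry_out(
  deltas=[
    {"hand":0,"dp":[0,0,-0.6],"spin":0},
  ],
)

```text
time: 19.1
ee_pos: [0.2457, -0.4306, 0.7648]
eef_rot: [0.434, 0.877, -0.072, 0.192]
ft_force: [0.5, -0.2, 0.7]
width: 0.0004
grip_force: 0.0
```

Request:
carry_out(
  deltas=[
    {"hand":0,"dp":[0,0,-0.6],"spin":0},
  ],
)

```text
time: 19.2
ee_pos: [0.2328, -0.4139, 0.7817]
eef_rot: [0.432, 0.874, -0.081, 0.207]
ft_force: [0.9, 0.9, 0.8]
width: 0.0006
grip_force: 0.0
```

Request:
carry_out(
  deltas=[
    {"hand":0,"dp":[0,0,-0.6],"spin":0},
  ],
)

```text
time: 19.3
ee_pos: [0.2198, -0.397, 0.7979]
eef_rot: [0.431, 0.87, -0.089, 0.222]
ft_force: [-1.2, 0.6, 0.4]
width: 0.0005
grip_force: 0.0
```

Request:
carry_out(
  deltas=[
    {"hand":0,"dp":[0,0,-0.6],"spin":0},
  ],
)

```text
time: 19.4
ee_pos: [0.2101, -0.3825, 0.8106]
eef_rot: [0.428, 0.867, -0.095, 0.235]
ft_force: [-0.1, -1.3, -0.4]
width: 0.0003
grip_force: 0.0
```

```bash
python3 -c "
from h import *
q()
s,p,R=st();print(R.as_matrix().round(3))
plan((.44,-.105,.40))"
```

```text
t 19.4 p [ 0.2101 -0.3825  0.8106] xang 126.82 tilt 29.33 F [-0.1 -1.3 -0.4] w 0.0003 dp [3.092  0.1628 1.9933] spin 0
z [ 0.3253 -0.3662 -0.8718] lean in 0.4887 side 0.0325 j [ 0.867 -0.009  0.17   0.586 -0.105  2.058  1.618]
[[-0.523  0.788  0.325]
 [ 0.698  0.615 -0.366]
 [-0.488  0.036 -0.872]]
t 19.4 p [ 0.2101 -0.3825  0.8106] xang 126.82 tilt 29.33 F [-0.1 -1.3 -0.4] w 0.0003 dp [1.0966 1.3482 1.3246] spin 0
```

Lean is 29° toward the drawer. Now down in front of the bar.

Request:
carry_out(
  deltas=[
    {"hand":0,"dp":[0.2,0.25,0.24],"spin":0},
    {"hand":0,"dp":[0.4,0.5,0.48],"spin":0},
    {"hand":0,"dp":[0.6,0.74,0.73],"spin":0},
    {"hand":0,"dp":[0.8,0.98,0.97],"spin":0},
    {"hand":0,"dp":[0.8,0.98,0.97],"spin":0},
    {"hand":0,"dp":[0.8,0.98,0.97],"spin":0},
    {"hand":0,"dp":[0.8,0.98,0.97],"spin":0},
    {"hand":0,"dp":[0.8,0.98,0.97],"spin":0},
    {"hand":0,"dp":[0.8,0.98,0.97],"spin":0},
  ],
)

```text
time: 20.3
ee_pos: [0.3781, -0.1795, 0.5048]
eef_rot: [0.428, 0.869, -0.094, 0.231]
ft_force: [-0.5, -0.5, 0.2]
width: 0.0005
grip_force: 0.0
```

```bash
python3 -c "
from h import *
q();plan((.43,-.10,.25))"
```

```text
t 20.3 p [ 0.3781 -0.1795  0.5048] xang 126.92 tilt 28.85 F [-0.5 -0.5  0.2] w 0.0005 dp [ 2.2714 -0.8184  1.0252] spin 0
z [ 0.3199 -0.3613 -0.8759] lean in 0.4815 side 0.0313 j [ 0.721 -0.472 -0.379  1.695  0.067  1.442  1.002]
t 20.3 p [ 0.3781 -0.1795  0.5048] xang 126.92 tilt 28.85 F [-0.5 -0.5  0.2] w 0.0005 dp [0.6042 0.3243 0.8441] spin 0
```

Request:
carry_out(
  deltas=[
    {"hand":0,"dp":[0.15,0.1,0.2],"spin":0},
    {"hand":0,"dp":[0.3,0.2,0.4],"spin":0},
    {"hand":0,"dp":[0.45,0.3,0.6],"spin":0},
    {"hand":0,"dp":[0.57,0.33,0.86],"spin":0},
    {"hand":0,"dp":[0.57,0.33,0.86],"spin":0},
    {"hand":0,"dp":[0.57,0.33,0.86],"spin":0},
    {"hand":0,"dp":[0.57,0.33,0.86],"spin":0},
    {"hand":0,"dp":[0.57,0.33,0.86],"spin":0},
  ],
)

```text
time: 21.1
ee_pos: [0.4379, -0.1108, 0.256]
eef_rot: [0.431, 0.867, -0.094, 0.233]
ft_force: [0.3, -0.1, 0.5]
width: 0.0002
grip_force: 0.0
```

```bash
python3 -c "
from h import *
q();plan((.449,-.12,.12));plan((.449,-.12,.055))"
```

```text
t 21.1 p [ 0.4379 -0.1108  0.256 ] xang 126.55 tilt 29.08 F [ 0.3 -0.1  0.5] w 0.0002 dp [ 1.7204 -1.1513  0.1689] spin 0
z [ 0.3226 -0.3635 -0.874 ] lean in 0.4849 side 0.0321 j [ 0.668 -0.393 -0.661  2.13   0.16   0.985  0.586]
t 21.1 p [ 0.4379 -0.1108  0.256 ] xang 126.55 tilt 29.08 F [ 0.3 -0.1  0.5] w 0.0002 dp [ 0.2148 -0.0077  0.5032] spin 0
t 21.1 p [ 0.4379 -0.1108  0.256 ] xang 126.55 tilt 29.08 F [ 0.3 -0.1  0.5] w 0.0002 dp [ 0.3408 -0.0174  0.7304] spin 0
```

Request:
carry_out(
  deltas=[
    {"hand":0,"dp":[0.08,0,0.17],"spin":0},
    {"hand":0,"dp":[0.15,-0.005,0.34],"spin":0},
    {"hand":0,"dp":[0.215,-0.008,0.5],"spin":0},
    {"hand":0,"dp":[0.28,-0.012,0.62],"spin":0},
    {"hand":0,"dp":[0.34,-0.017,0.73],"spin":0},
    {"hand":0,"dp":[0.34,-0.017,0.73],"spin":0},
  ],
)

```text
time: 21.7
ee_pos: [0.4474, -0.1203, 0.0513]
eef_rot: [0.431, 0.867, -0.094, 0.23]
ft_force: [-0.9, 0.1, 0.4]
width: 0.0007
grip_force: 0.0
```

```bash
python3 -c "
from h import *
q();plan((.467,-.1435,.055))
p=st()[1]
print('along-inward unit dp per 100mm', (st()[2].as_matrix().T@np.array([.613,-.79,0])*.1/.25).round(4))"
```

```text
t 21.7 p [ 0.4474 -0.1203  0.0513] xang 126.55 tilt 28.79 F [-0.9  0.1  0.4] w 0.0007 dp [ 1.3724 -1.1299 -0.5626] spin 0
z [ 0.3175 -0.362  -0.8764] lean in 0.4806 side 0.0289 j [ 0.836  0.021 -0.971  2.345  0.774  0.638 -0.084]
t 21.7 p [ 0.4474 -0.1203  0.0513] xang 126.55 tilt 28.79 F [-0.9  0.1  0.4] w 0.0007 dp [-0.1135  0.0057  0.0455] spin 0
along-inward unit dp per 100mm [-0.3507  0.0012  0.1923]
```

Request:
carry_out(
  deltas=[
    {"hand":0,"dp":[-0.035,0,0.019],"spin":0},
    {"hand":0,"dp":[-0.06,0,0.033],"spin":0},
    {"hand":0,"dp":[-0.08,0,0.044],"spin":0},
    {"hand":0,"dp":[-0.1,0,0.055],"spin":0},
    {"hand":0,"dp":[-0.12,0,0.066],"spin":0},
    {"hand":0,"dp":[-0.14,0,0.077],"spin":0},
    {"hand":0,"dp":[-0.16,0,0.088],"spin":0},
    {"hand":0,"dp":[-0.18,0,0.099],"spin":0},
  ],
)

```text
time: 22.5
ee_pos: [0.4798, -0.1603, 0.0531]
eef_rot: [0.43, 0.867, -0.094, 0.232]
ft_force: [-0.9, 0.7, -0.1]
width: 0.0008
grip_force: 0.5
```

```bash
python3 -c "
from h import *
q();plan((.5653,-.2703,.053))"
```

```text
t 22.5 p [ 0.4798 -0.1603  0.0531] xang 126.62 tilt 28.97 F [-0.9  0.7 -0.1] w 0.0008 dp [ 1.5559 -1.1316 -0.6628] spin 0
z [ 0.3209 -0.3628 -0.8749] lean in 0.4833 side 0.0312 j [ 0.87   0.115 -0.911  2.273  0.866  0.636 -0.046]
t 22.5 p [ 0.4798 -0.1603  0.0531] xang 126.62 tilt 28.97 F [-0.9  0.7 -0.1] w 0.0008 dp [-0.4874  0.0008  0.2697] spin 0
```

Request:
carry_out(
  deltas=[
    {"hand":0,"dp":[-0.03,0,0.0166],"spin":0},
    {"hand":0,"dp":[-0.06,0,0.033],"spin":0},
    {"hand":0,"dp":[-0.09,0,0.05],"spin":0},
    {"hand":0,"dp":[-0.12,0,0.066],"spin":0},
    {"hand":0,"dp":[-0.15,0,0.083],"spin":0},
    {"hand":0,"dp":[-0.18,0,0.1],"spin":0},
    {"hand":0,"dp":[-0.21,0,0.116],"spin":0},
    {"hand":0,"dp":[-0.24,0,0.133],"spin":0},
    {"hand":0,"dp":[-0.27,0,0.15],"spin":0},
    {"hand":0,"dp":[-0.3,0,0.166],"spin":0},
    {"hand":0,"dp":[-0.33,0,0.183],"spin":0},
    {"hand":0,"dp":[-0.36,0,0.2],"spin":0},
    {"hand":0,"dp":[-0.38,0,0.21],"spin":0},
    {"hand":0,"dp":[-0.4,0,0.222],"spin":0},
  ],
)

```text
time: 23.9
ee_pos: [0.5498, -0.251, 0.0529]
eef_rot: [0.43, 0.867, -0.094, 0.232]
ft_force: [-0.8, 1.4, -0.4]
width: 0.0004
grip_force: 0.5
```

```bash
python3 -c "
from h import *
q();plan((.5653,-.2703,.053))"
```

```text
t 23.9 p [ 0.5498 -0.251   0.0529] xang 126.61 tilt 28.98 F [-0.8  1.4 -0.4] w 0.0004 dp [ 1.956  -1.1315 -0.8847] spin 0
z [ 0.3207 -0.3631 -0.8748] lean in 0.4834 side 0.0308 j [ 0.911  0.317 -0.802  2.077  0.981  0.652  0.079]
t 23.9 p [ 0.5498 -0.251   0.0529] xang 126.61 tilt 28.98 F [-0.8  1.4 -0.4] w 0.0004 dp [-0.0869  0.0017  0.0476] spin 0
```

Request:
carry_out(
  deltas=[
    {"hand":0,"dp":[-0.01,0,0.0055],"spin":0},
    {"hand":0,"dp":[-0.02,0,0.011],"spin":0},
    {"hand":0,"dp":[-0.03,0,0.0166],"spin":0},
    {"hand":0,"dp":[-0.04,0,0.022],"spin":0},
    {"hand":0,"dp":[-0.048,0,0.0265],"spin":0},
  ],
)

```text
time: 24.4
ee_pos: [0.5578, -0.261, 0.0526]
eef_rot: [0.43, 0.867, -0.094, 0.231]
ft_force: [-4.9, 4.5, -0.4]
width: 0.0001
grip_force: 2.6
```

Request:
carry_out(
  deltas=[
    {"hand":0,"dp":[-0.006,0,0.003],"spin":0},
    {"hand":0,"dp":[-0.012,0,0.0065],"spin":0},
    {"hand":0,"dp":[-0.016,0,0.009],"spin":0},
  ],
)

```text
time: 24.7
ee_pos: [0.5603, -0.2639, 0.0522]
eef_rot: [0.43, 0.868, -0.094, 0.231]
ft_force: [-4.6, 4.6, 1.4]
width: 0.0004
grip_force: 2.7
```

Request:
carry_out(
  deltas=[
    {"hand":0,"dp":[-0.005,0,0.003],"spin":0},
    {"hand":0,"dp":[-0.01,0,0.0055],"spin":0},
  ],
)

```text
time: 24.9
ee_pos: [0.5621, -0.2663, 0.0522]
eef_rot: [0.43, 0.868, -0.094, 0.231]
ft_force: [-2.9, 3.5, -1.3]
width: 0.0005
grip_force: 2.3
```

Request:
carry_out(
  deltas=[
    {"hand":0,"dp":[-0.004,0,0.002],"spin":0},
    {"hand":0,"dp":[-0.008,0,0.0044],"spin":0},
  ],
)

```text
time: 25.1
ee_pos: [0.5638, -0.2685, 0.0524]
eef_rot: [0.43, 0.868, -0.094, 0.231]
ft_force: [-1.4, 2.1, -4.3]
width: 0.0004
grip_force: 2.1
```

Request:
carry_out(
  deltas=[
    {"hand":0,"dp":[-0.004,0,0.002],"spin":0},
    {"hand":0,"dp":[-0.008,0,0.0044],"spin":0},
  ],
)

```text
time: 25.3
ee_pos: [0.5655, -0.271, 0.0529]
eef_rot: [0.43, 0.867, -0.094, 0.232]
ft_force: [-3.3, 4.4, -1.9]
width: 0.0002
grip_force: 3.4
```

Request:
carry_out(
  deltas=[
    {"hand":0,"dp":[-0.004,0,0.002],"spin":0},
    {"hand":0,"dp":[-0.008,0,0.0044],"spin":0},
  ],
)

```text
time: 25.5
ee_pos: [0.566, -0.2714, 0.0522]
eef_rot: [0.43, 0.868, -0.094, 0.231]
ft_force: [-9.2, 10.8, 1.1]
width: 0.001
grip_force: 6.2
```

Request:
carry_out(
  deltas=[
    {"hand":0,"dp":[0.02,0,-0.011],"spin":0},
    {"hand":0,"dp":[0.07,0,-0.038],"spin":0},
    {"hand":0,"dp":[0.15,0,-0.083],"spin":0},
    {"hand":0,"dp":[0.25,0,-0.138],"spin":0},
    {"hand":0,"dp":[0.35,0,-0.192],"spin":0},
    {"hand":0,"dp":[0.45,0,-0.25],"spin":0},
    {"hand":0,"dp":[0.45,0,-0.25],"spin":0},
  ],
)

```text
time: 26.2
ee_pos: [0.4866, -0.1686, 0.0536]
eef_rot: [0.429, 0.868, -0.095, 0.232]
ft_force: [0.1, -0.4, 0.4]
width: 0.0004
grip_force: 0.0
```

```bash
python3 - <<'E'
from h import *
q()
S=camera('scene')[:,:,::-1].copy();T=camera('top')[:,:,::-1].copy()
cv2.imwrite('pics/sf.png',S);cv2.imwrite('pics/tf.png',T)
def proj(n,X):
    c=get_calibration(n);q=c['R']@X+c['t'];q=q[:2]/q[2];q=q*(1+c['k1']*q@q);return q*c['fx']+[c['cx'],c['cy']]
x=np.array([.613,-.79,0]);y=np.array([.79,.613,0]);b0=np.array([.472,-.150,.072])
for d in (0,5,10,20,40,67):   # hypothetical openings: bar brightness along its length in scene/top
    r=[]
    for n,I in(('scene',S),('top',T)):
        r.append([int(cv2.getRectSubPix(I,(1,1),tuple(map(float,proj(n,b0+x*(.16-d/1e3)+y*k)))).mean()) for k in(-.05,-.03,-.01,.01,.03,.05)])
    print(d,r)
E
```

```text
t 26.2 p [ 0.4866 -0.1686  0.0536] xang 126.85 tilt 29.08 F [ 0.1 -0.4  0.4] w 0.0004 dp [ 1.5968 -1.1269 -0.6853] spin 0
z [ 0.3223 -0.3637 -0.874 ] lean in 0.4849 side 0.0317 j [ 0.877  0.134 -0.902  2.257  0.885  0.637 -0.037]
0 [[90, 90, 87, 87, 87, 87], [71, 72, 71, 71, 71, 71]]
5 [[104, 100, 79, 79, 80, 78], [65, 64, 64, 64, 65, 60]]
10 [[118, 102, 78, 79, 78, 78], [62, 63, 63, 63, 64, 64]]
20 [[116, 98, 78, 79, 79, 79], [63, 62, 63, 65, 64, 64]]
40 [[116, 104, 78, 79, 77, 78], [77, 73, 76, 78, 72, 78]]
67 [[131, 128, 129, 130, 130, 130], [102, 102, 102, 101, 103, 103]]
```

```bash
python3 - <<'E'
from h import *
S=cv2.imread('pics/sf.png')
def proj(n,X):
    c=get_calibration(n);q=c['R']@X+c['t'];q=q[:2]/q[2];q=q*(1+c['k1']*q@q);return q*c['fx']+[c['cx'],c['cy']]
x=np.array([.613,-.79,0]);y=np.array([.79,.613,0]);b0=np.array([.472,-.150,.072])
for d in range(-12,10,2):
    print(d,[int(cv2.getRectSubPix(S,(1,1),tuple(map(float,proj('scene',b0+x*(.16-d/1e3)+y*k)))).mean()) for k in(0,.01,.02,.03,.04,.05,.062,.07)])
E
```

```text
-12 [79, 77, 78, 78, 78, 94, 78, 78]
-10 [79, 77, 79, 78, 79, 93, 77, 78]
-8 [81, 80, 80, 80, 81, 91, 75, 78]
-6 [85, 84, 84, 85, 85, 90, 77, 78]
-4 [89, 87, 88, 89, 88, 90, 80, 78]
-2 [90, 89, 89, 89, 90, 90, 82, 78]
0 [88, 87, 87, 87, 88, 87, 83, 78]
2 [84, 84, 83, 85, 83, 83, 82, 78]
4 [80, 81, 79, 81, 79, 79, 81, 79]
6 [78, 80, 78, 79, 78, 77, 80, 79]
8 [78, 79, 78, 78, 78, 77, 80, 79]
```

The bar shows up at its home position to within 2 mm, so I'm handing in.

```bash
python3 -c "
from bench import *
print(close_job())"
```

```text
the job is handed in; nothing more can be done
None
```

I handed the job in at about 26 s with the drawer pushed home to its stop and the cartridge put down in the rectangular bay. Close_job gave no verdict, the cartridge was last seen before the push, the pot and other things were not re-measured, and I viewed 12 pictures, over the limit of 10.

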